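Feel for a stuck plug, then seat the new filter cartridge

TASK

One of the two wells of the blue filter station still has the end plug of an old cartridge wedged deep inside it, and by eye the wells look alike: before seating anything, feel gently down both wells with the new white cartridge, until it meets what is inside, to find which is clear (its bottom plate gives way under a light push; the plug stands firm and must not be driven deeper). Then press the cartridge fully home in the clear well without forcing it, and close the other well with the red cap, pushed fully down. Leave the spray can, tape roll and wrench where they are, and let go of everything at the end.

Things in the scene. Friction and masses are not known exactly. Their poses are not given: they have to be found in the camera images.
- station: Blue filter station, fixed: a bored block 160 (x) x 240 (y) x 60 mm on a dark base 170 x 250 x 30 mm, flat top 90 mm above the bench. Origin: centre of its underside; z up; turned by up to 0.4 rad. Two vertical round wells open at its top, 100 mm apart along its y: bore 38 mm, mouth chamfered 2 mm, 60 mm deep to a firm floor.
- well_a (a point): Centre of the mouth of the well on the station's +y side, level with the station's top (90 mm above the bench); axes as the station's. In each well a black disc is seen 34 to 48 mm below the mouth: in one it is the lifter plate, which slides down to the floor against a steady drag of about 5 N and stays where left; in the other it is the wedged plug.
- well_b (a point): The same for the well on the station's -y side. Either well may hold the plug.
- cartridge_mid (a point): New white filter cartridge, yellow band, copper top, upright on the bench; 123 mm tall, 180 g +-30%. Point: on its axis, 61.5 mm above its foot; z up its axis. Body 36 mm diameter up to 75 mm, foot chamfered 3 mm; grip neck 26 mm diameter from 77 to 123 mm up. Home: foot on the well floor 60 mm below the mouth, this point 1.5 mm above the mouth, shoulder 15 mm above the station's top.
- cap_mid (a point): Red cap, upright on the bench, 58 mm tall, 70 g. Point: on its axis, 29 mm above its foot; z up its axis. Stem 32 mm diameter up to 16 mm (foot chamfered 3 mm), flange 52 mm diameter from 16 to 24 mm, grip knob 24 mm diameter from 26 to 58 mm up. Fully down: stem in the well, flange on the station's top, this point 13 mm above the mouth.
- plug (a joint): How far the wedged old plug (black disc, 33 mm) has been driven deeper, in m: 0 at the start, grows downward. It stands firm up to about 24 N and slides deeper under more; a push of 12 to 16 N tells it from the lifter plate, which gives way.
- spray_can: Bystander: spray can with a green label, 54 mm diameter, 150 mm tall, upright; origin at the centre of its underside.
- tape_roll: Bystander: grey tape roll lying flat, 90 mm diameter, 25 mm tall; origin at the centre of its underside.
- wrench: Bystander: steel wrench, 200 mm long, lying flat; origin under its middle.

How it is judged:
By the outcome, as a careful person would: the job done as asked, in the order asked, and still so for the second after the job is handed in, with the robot touching nothing.
It also fails if it takes over 72 s, if anything falls off the work surface, if the arm or the gripper's body presses on something with over 40 N, if the wrist force passes 120 N, or if a joint passes its speed limit or range.

ROBOT

A 7-joint arm with a two-finger parallel gripper is mounted at the origin on the work surface. World frame = base frame: x ahead of the robot, y to its left, z up, the work surface at z = 0. Lengths are in m, angles in rad, forces in N, time in s.
With the tool pointing down it reaches from about 0.425 to 0.95 m from the base axis. Payload 4.7 kg.
Tool frame: the origin (TCP) lies between the finger pads; the fingertips stand 14 mm ahead of it and the grasp point (between the pads) lies 5 mm behind it (bot.nose_length is the z of the fingertips in the tool frame, in m); z points along the fingers, y is the direction in which the jaws open and shut (so a half turn about z gives the same grasp; the last joint's range is limited). The gripper opens to 85 mm and grips with 20 to 120 N. Pads are 22 mm wide; open, the fingers measure 114 mm over their backs; the gripper's body (76 mm by 85 mm) begins 54 mm behind the grasp point. The pads swing forward as they close: fully open they stand 13 mm farther back than shut.
Start: joints at [-1.145, 0.469, -0.049, 1.532, 0.024, 1.141, -0.082], TCP at [0.296, 0.606, 0.245] pointing down, gripper open.
Joint ranges: [-2.59, 2.59], [-0.33, 1.99], [-1.39, 1.29], [0.1, 2.45], [-1.04, 4.18], [0.21, 1.99], [-2.66, 2.66]. Speed limits (rad/s): [2.57, 2.57, 3.14, 3.14, 3.14, 3.14, 3.14].

INTERFACE

Orientations are given as [roll, pitch, yaw] about the fixed x, y, z axes, in that order (R = Rz(yaw) Ry(pitch) Rx(roll)).
In Python, from cell import monitor, vision, bot gives the robot as it stands.
- The arm moves only by the tool jog_arm, never from a script. Its argument "commands" is a list that holds one entry, the list of rows, each a list of 5 numbers: the shift along the tool's x, y, z in mm, then the turn about the tool's z in degrees, then the closure, from -1 (fully open) to 1 (shut). In form: [[[x, y, z, roll, jaw], ...]]. A call has 1 to 8 rows; each row is the pose to reach, as a shift and turn from the pose measured when the call began, along the tool's axes at that moment; what a row does not reach only later rows make up. A row lasts 1/8 s, in which the tool goes at most 62.5 mm and 10.7 degrees, less where a joint would pass 70% of its speed; a pose out of reach is approached as far as the arm can. A call with a gripper value outside its range is refused whole. The fingers move at their own pace and stop on an object; "newtons" is the grip in N (left out, the last holds). Time passes only in rows, so rows that repeat a pose let the fingers close. It gives the time, the measured TCP pose, the force and the opening at its end, in the units of the state.
- monitor.get_obs(): the state, without advancing time (a new reading comes with each control period).
- vision.grab_frame(name): name is "scene" or "top" or "wrist"; returns (picture, depth): 480x640x3 uint8, red, green, blue; 480x640 float32, m along the optical axis (not along the pixel's ray), 0 where there is no reading.
- vision.camera_model(name): a dict with "vertical_fov" (degrees; the focal length in pixels is half the picture's height over the tangent of half this angle, whatever the lens; pixels are square), "cx", "cy" (the principal point, pixels), "T" (4x4, takes a point from camera to world coordinates). Camera axes: x right, y down, z forward; pixel columns grow to the right and rows downward; lengths in m; the calibration is good to about 2 mm. A picture is of the moment at which its call begins: read the wrist's pose just before it. camera_model takes no time and is no camera call; for the wrist camera it gives the pose at the moment of the call.
- bot.finish_job(): hands the job in, once; it reports no verdict.
The state is a dict: "time": time; "qpos": joint angles; "qvel": joint speeds; "effort": joint torques, N m; "position": TCP position; "orientation": TCP orientation; "contact_force": force on the tool from outside, world axes, zero at the start; "ft_torque": the same for the moment, N m; "finger_gap": finger opening in m.
Only numpy, scipy, OpenCV 4.12 (cv2) and the standard library are available. Lean on these libraries where they do the work, as an engineer would, in place of code of your own. Each camera call takes 0.05 s, during which the arm holds its last target.

## Working session

There is one attempt and no reset: what is moved stays moved. The work goes in short steps, Python scripts to look and compute and a tool call to move; the robot and the scene stay as the last step left them, time stands still between calls to the robot, and variables do not carry over. Pictures are saved under pics/ and viewed, and the job is handed in when it is done.

Besides the shell and the picture viewer there is one more tool, called as a command line: name --argument value ..., lists and objects as JSON in quotes. jog_arm: Moves the arm, as the interface text tells. Its arguments: {"type":"object","properties":{"commands":{"type":"array"},"newtons":{"type":"number"}},"required":["commands"]}

```bash
ls; mkdir -p pics
cat > h.py <<'E'
import numpy as np, cv2
from cell import monitor, vision, bot
def grab(n,f):
    m=vision.camera_model(n); im,d=vision.grab_frame(n)
    cv2.imwrite('pics/'+f+'.png',im[:,:,::-1]); np.savez('pics/'+f+'.npz',im=im,d=d,T=m['T'],fov=m['vertical_fov'],c=[m['cx'],m['cy']])
def ld(f): return np.load('pics/'+f+'.npz')
def ray(z,u,v):
    f=240/np.tan(np.radians(float(z['fov'])/2)); T=z['T']
    d=T[:3,:3]@np.array([(u-z['c'][0])/f,(v-z['c'][1])/f,1]); return T[:3,3],d
def plane(z,u,v,h):
    o,d=ray(z,u,v); return o+d*(h-o[2])/d[2]
def pts(z):
    f=240/np.tan(np.radians(float(z['fov'])/2)); T=z['T'];v,u=np.mgrid[:480,:640]; D=z['d']
    P=np.stack([(u-z['c'][0])/f*D,(v-z['c'][1])/f*D,D],-1)
    return P@T[:3,:3].T+T[:3,3]
E
python3 - <<'E'
from h import *
print(monitor.get_obs())
for n in('scene','top','wrist'):
    grab(n,n+'0'); m=vision.camera_model(n);print(n,m)
E
```

```text
pics
{'time': 0.0, 'qpos': array([-1.14492152,  0.46944573, -0.04859618,  1.53369257,  0.02409653,
        1.14098716, -0.08228877]), 'qvel': array([-0.00164955, -0.00019223, -0.0008644 ,  0.00035854, -0.0002315 ,
        0.00038423, -0.00075053]), 'effort': array([-2.62120393e-04, -5.10304821e+01, -4.64537821e-02, -2.37715602e+01,
        1.06335137e-02,  7.30911604e-03,  5.79549166e-06]), 'position': array([0.29624501, 0.60590135, 0.24425907]), 'orientation': array([-3.13964652e+00,  6.74348688e-05,  2.68686040e+00]), 'contact_force': array([ 0.46565335, -0.22442544, -0.74931939]), 'ft_torque': array([-0.00434247, -0.02045659, -0.01784673]), 'finger_gap': 0.08554109745790388}
scene {'vertical_fov': 56.22015632381968, 'cx': 320.56106648689706, 'cy': 239.94854276598505, 'T': array([[-0.83724726,  0.33544478, -0.4318493 ,  1.01830574],
       [ 0.54655926,  0.53794708, -0.64178338,  0.63062402],
       [ 0.01702918, -0.77336262, -0.63373517,  0.7022249 ],
       [ 0.        ,  0.        ,  0.        ,  1.        ]])}
top {'vertical_fov': 49.378782035458634, 'cx': 326.3432362386075, 'cy': 240.16208054757357, 'T': array([[ 0.00941981, -0.99875417,  0.04900378,  0.54038397],
       [-0.9999007 , -0.00889433,  0.01093045, -0.01510436],
       [-0.01048098, -0.04910188, -0.99873878,  1.02407121],
       [ 0.        ,  0.        ,  0.        ,  1.        ]])}
wrist {'vertical_fov': 65.94694016622921, 'cx': 313.29443352572514, 'cy': 237.525355604625, 'T': array([[ 0.43973916,  0.86674066,  0.235351  ,  0.23654992],
       [ 0.89812338, -0.42379783, -0.11734476,  0.63651821],
       [-0.00196623,  0.26297532, -0.96480056,  0.37231718],
       [ 0.        ,  0.        ,  0.        ,  1.        ]])}
```

View pics/top0.png

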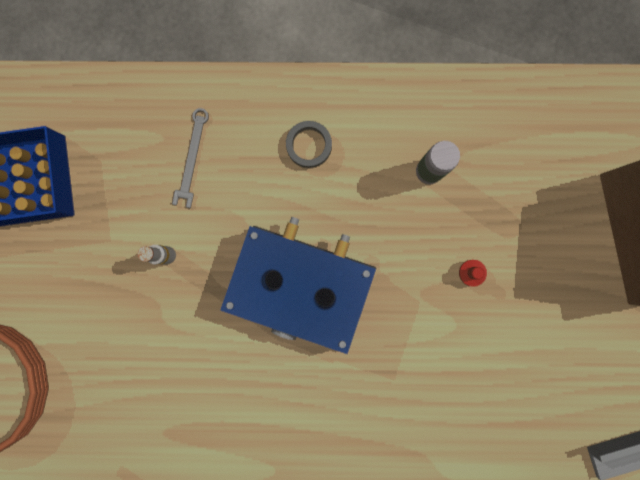

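View pics/scene0.png

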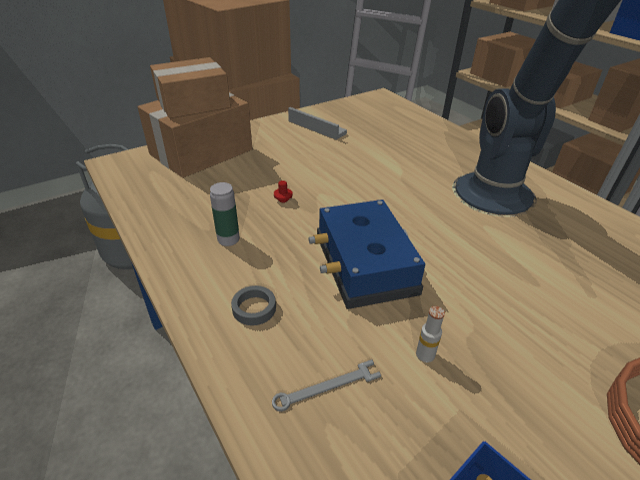

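The top view shows the station's wells at (272,280) and (325,299), the cartridge at (155,255) with its top near (147,254), and the cap at (473,273). The can is at (440,160), the tape at (309,145) and the wrench at (190,160). Next I'll measure them.

Run:
```python
from h import *
for n in('top0','scene0'):
    z=ld(n); P=pts(z); im=z['im']; d=z['d']; hsv=cv2.cvtColor(im,cv2.COLOR_RGB2HSV)
    print(n)
    # blue station top
    top=(abs(P[...,2]-.09)<.006)&(d>0)&(hsv[...,0]>105)&(hsv[...,0]<130)&(hsv[...,1]>120)&(abs(P[...,1])<.25)
    c,_=cv2.findContours(top.astype(np.uint8),cv2.RETR_CCOMP,cv2.CHAIN_APPROX_NONE)
    b=max(c,key=cv2.contourArea)
    q=np.array([plane(z,*p[0],.09)[:2] for p in b]).astype(np.float32)
    r=cv2.minAreaRect(q); print('station',r)
    for k in c:
        a=cv2.contourArea(k)
        if 150<a<3000:
            w=np.array([plane(z,*p[0],.09)[:2] for p in k]).astype(np.float32)
            print('well', a, cv2.minEnclosingCircle(w), cv2.fitEllipse(w))
    # cap
    red=((hsv[...,0]<8)|(hsv[...,0]>172))&(hsv[...,1]>150)&(hsv[...,2]>60)
    nn,l,s,ce=cv2.connectedComponentsWithStats(red.astype(np.uint8))
    for i in range(1,nn):
        if s[i,4]>100:
            Q=P[(l==i)&(d>0)]; print('red',ce[i],s[i],Q.min(0),Q.max(0))
            for lo,hi in((.02,.028),(.05,.065)):
                k=(Q[:,2]>lo)&(Q[:,2]<hi)
                if k.sum()>3: print('  layer',hi,k.sum(),cv2.minEnclosingCircle(Q[k][:,:2].astype(np.float32)),Q[k].mean(0))
    # cartridge
    box=(P[...,2]>.02)&(P[...,2]<.14)&(d>0)&(P[...,1]>.17)&(P[...,1]<.36)&(P[...,0]>.4)&(P[...,0]<.65)
    nn,l,s,ce=cv2.connectedComponentsWithStats(box.astype(np.uint8))
    for i in range(1,nn):
        if s[i,4]>60:
            Q=P[l==i]; print('obj',ce[i],s[i],Q.min(0),Q.max(0))
            for lo,hi in((.02,.05),(.05,.074),(.08,.117),(.118,.13)):
                k=(Q[:,2]>lo)&(Q[:,2]<hi)
                if k.sum()>3: print('  layer',hi,k.sum(),cv2.minEnclosingCircle(Q[k][:,:2].astype(np.float32)),Q[k].mean(0))
```

```text
top0
station ((0.4983625113964081, 0.04579600691795349), (0.23646289110183716, 0.1586855798959732), 71.62126922607422)
well 393.0 ((0.48201605677604675, -0.0021522820461541414), 0.02119949832558632) ((0.48246410489082336, -0.002378918696194887), (0.03955558314919472, 0.04022620618343353), 61.2945556640625)
well 382.5 ((0.5134707689285278, 0.09112442284822464), 0.021183591336011887) ((0.513696551322937, 0.09185922890901566), (0.03918367251753807, 0.039949558675289154), 67.67720031738281)
red [472.68965517 272.56079855] [460 260  27  26 551] [ 0.50635789 -0.3091304   0.01493767] [ 0.55411979 -0.25915848  0.06084881]
  layer 0.028 363 ((0.5299823880195618, -0.28426337242126465), 0.025567419826984406) [ 0.53036501 -0.28125493  0.02427369]
  layer 0.065 141 ((0.529373288154602, -0.28495609760284424), 0.01235697790980339) [ 0.52964042 -0.28349437  0.05670508]
obj [155.67667845 254.43639576] [138 245  36  20 566] [0.54065895 0.29035889 0.02006536] [0.57608652 0.32186757 0.12621833]
  layer 0.05 86 ((0.5581856369972229, 0.3060149550437927), 0.017496947199106216) [0.5571869  0.29520004 0.0350
[... 1652 characters left out ...]
7 139 ((0.4822291433811188, 0.17197632789611816), 0.025400687009096146) [0.4791641  0.17619017 0.08721048]
obj [430.90423163 331.56347439] [417 306  28  51 898] [0.54381693 0.29301306 0.02007971] [0.57953769 0.32962017 0.12567901]
  layer 0.05 204 ((0.5618829727172852, 0.3111419975757599), 0.01802481710910797) [0.57149261 0.31793982 0.03530999]
  layer 0.074 199 ((0.5619262456893921, 0.3114642798900604), 0.01827029138803482) [0.57049607 0.31801349 0.06276354]
  layer 0.117 221 ((0.5611207485198975, 0.31108197569847107), 0.013147572986781597) [0.56782728 0.3157377  0.09873867]
  layer 0.13 167 ((0.5602688193321228, 0.31079936027526855), 0.014515695162117481) [0.56102284 0.31114556 0.1224568 ]
```

jog_arm --commands '[[[-43, -41, -10, 0, -1], [-86, -82, -20, 0, -1], [-129, -123, -30, 0, -1], [-172, -164, -40, 0, -1], [-215, -205, -50, 0, -1], [-258, -246, -56, 0, -1], [-301, -287, -56, 0, -1], [-344, -328, -56, 0, -1]]]'

```text
time: 1.15
position: [0.4616, 0.1584, 0.3012]
orientation: [-3.141, 0.0, 2.687]
contact_force: [0.7, -0.0, -0.9]
finger_gap: 0.0852
```

jog_arm --commands '[[[-40, -40, 0, 0, -1], [-82, -82, 0, 0, -1], [-82, -82, 0, 0, -1], [-82, -82, 0, 0, -1]]]'

```text
time: 1.65
position: [0.4989, 0.0492, 0.301]
orientation: [-3.141, -0.001, 2.687]
contact_force: [-0.8, 0.1, -1.1]
finger_gap: 0.0856
```

Run:
```python
from h import *
o=monitor.get_obs();print(o['time'],o['qpos'],o['position'],o['orientation'],o['contact_force'],abs(o['qvel']).max())
grab('wrist','w1')
```

```text
1.65 [-0.430295    0.13067704  0.27715276  1.87566141 -0.03874623  1.14144992
  0.97700048] [0.49894823 0.04919118 0.30098188] [-3.14067745e+00 -5.52859597e-04  2.68701360e+00] [-0.78151304  0.12055673 -1.07315348] 0.024446502575633546
```

View pics/w1.png

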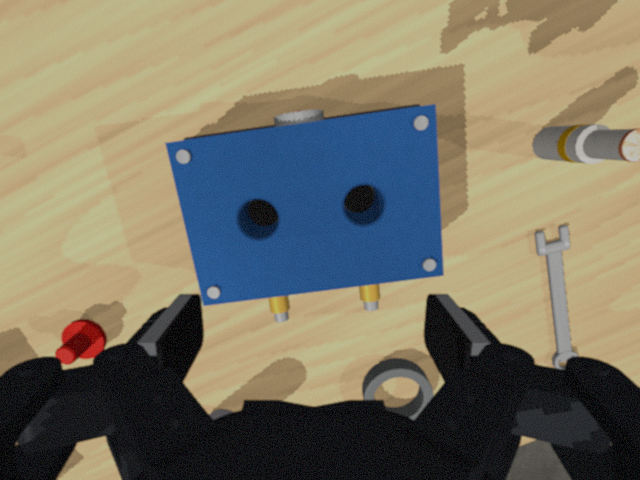

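The wrist view shows well b at (258,219) and well a at (364,205), each with a dark disc inside. The cap is at (83,340) and the cartridge top at (632,146). Fixing the wells from this view next.

```bash
cat >> h.py <<'E'
def wells(n,hh=.09):
    z=ld(n); P=pts(z); hsv=cv2.cvtColor(z['im'],cv2.COLOR_RGB2HSV)
    top=(abs(P[...,2]-.09)<.007)&(z['d']>0)&(hsv[...,0]>100)&(hsv[...,0]<130)&(hsv[...,1]>100)
    top=cv2.morphologyEx(top.astype(np.uint8),cv2.MORPH_OPEN,np.ones((3,3)))
    c,_=cv2.findContours(top,cv2.RETR_CCOMP,cv2.CHAIN_APPROX_NONE)
    for k in c:
        if cv2.contourArea(k)>400:
            w=np.array([plane(z,*p[0],hh)[:2] for p in k]).astype(np.float32)
            print('contour',cv2.contourArea(k), k.reshape(-1,2).mean(0), cv2.minAreaRect(w), 'ell',cv2.fitEllipse(w)[:2])
    print('height med',np.median(P[...,2][top>0]))
E
python3 - <<'E'
from h import *
wells('w1')
E
```

```text
contour 42550.0 [310.30742459 202.68909513] ((0.49812373518943787, 0.047390781342983246), (0.23817390203475952, 0.15867368876934052), 71.68132781982422) ell ((0.4982423484325409, 0.04795394092798233), (0.18120676279067993, 0.28828126192092896))
contour 1247.0 [258.66101695 217.88983051] ((0.4824863374233246, 0.0010701976716518402), (0.03831241652369499, 0.03763187676668167), 32.97626495361328) ell ((0.4823887348175049, 0.0011287927627563477), (0.037383437156677246, 0.038286805152893066))
contour 1271.5 [363.61061947 203.7079646 ] ((0.5134496688842773, 0.09476298093795776), (0.03690732643008232, 0.03759326413273811), 19.728118896484375) ell ((0.5132484436035156, 0.09457781165838242), (0.03706923872232437, 0.037967853248119354))
height med 0.08923249861357202
```

jog_arm --commands '[[[14, 60, 0, 0, -1], [28, 120, 0, 0, -1], [42, 180, 0, 0, -1], [55, 235, 0, 0, -1], [60, 261, 0, 0, -1], [60, 261, 0, 0, -1], [60, 261, 0, 0, -1]]]'

```text
time: 2.58
position: [0.5584, 0.3107, 0.3005]
orientation: [-3.14, -0.001, 2.689]
contact_force: [0.6, -0.4, 0.3]
finger_gap: 0.0856
```

Run:
```python
from h import *
o=monitor.get_obs();print(o['time'],o['qpos'],o['position'],o['orientation'],o['contact_force'],abs(o['qvel']).max())
grab('wrist','w2')
z=ld('w2');P=pts(z);d=z['d']
box=(P[...,2]>.02)&(P[...,2]<.135)&(d>0)&(abs(P[...,1]-.31)<.04)&(abs(P[...,0]-.56)<.04)
Q=P[box]
for lo,hi in((.02,.05),(.05,.074),(.08,.117),(.118,.13)):
    k=(Q[:,2]>lo)&(Q[:,2]<hi)
    if k.sum()>3: print('  layer',hi,k.sum(),cv2.minEnclosingCircle(Q[k][:,:2].astype(np.float32)),Q[k].mean(0))
t=box&(P[...,2]>.117)
c,_=cv2.findContours(t.astype(np.uint8),0,1); k=max(c,key=cv2.contourArea)
w=np.array([plane(z,*p[0],.123)[:2] for p in k]).astype(np.float32); print(k.reshape(-1,2).mean(0),cv2.fitEllipse(w))
```

```text
2.575 [-0.68753299  0.3695288   0.15554269  1.56214855 -0.05916996  1.21661281
  0.5969434 ] [0.55843854 0.31065635 0.30054955] [-3.13960638e+00 -7.09082651e-04  2.68941950e+00] [ 0.62122711 -0.38896419  0.31960999] 0.019105341007182003
  layer 0.05 80 ((0.5519158840179443, 0.3142572045326233), 0.015838220715522766) [0.54532596 0.31792055 0.03328981]
  layer 0.074 157 ((0.5591749548912048, 0.31155630946159363), 0.018233811482787132) [0.54786385 0.31723561 0.06391556]
  layer 0.117 161 ((0.5559179782867432, 0.3131295442581177), 0.012466116808354855) [0.54974767 0.31604472 0.09798199]
  layer 0.13 774 ((0.5593903064727783, 0.31154146790504456), 0.013452504761517048) [0.55906502 0.31160899 0.12215414]
[314.05681818 219.03409091] ((0.5589560270309448, 0.3116469383239746), (0.025755958631634712, 0.026405703276395798), 67.80643463134766)
```

View pics/w2.png

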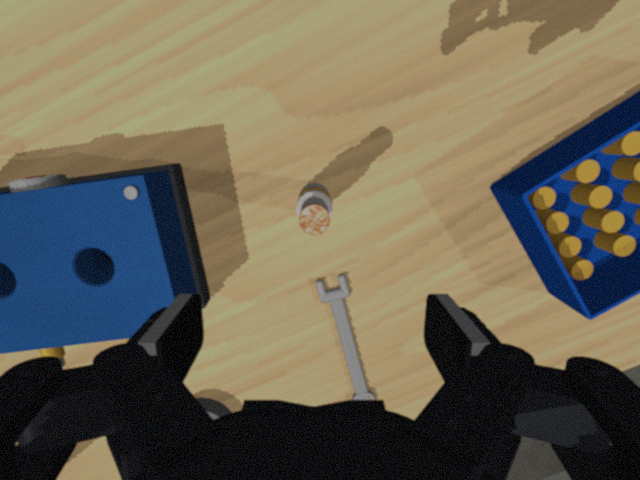

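jog_arm --commands '[[[0, 1, 60, 0, -1], [0, 1, 120, 0, -1], [0, 1, 175, 0, -1], [0, 1, 201, 0, -1], [0, 1, 201, 0, -1], [0, 1, 201, 0, -1]]]' --newtons 60

```text
time: 3.38
position: [0.5601, 0.3104, 0.1017]
orientation: [3.141, 0.001, 2.687]
contact_force: [0.9, -0.0, 0.4]
finger_gap: 0.0854
```

jog_arm --commands '[[[0, 0, 0, 0, 1], [0, 0, 0, 0, 1], [0, 0, 0, 0, 1], [0, 0, 0, 0, 1], [0, 0, 0, 0, 1], [0, 0, 0, 0, 1]]]' --newtons 60

```text
time: 4.12
position: [0.5604, 0.3105, 0.1024]
orientation: [3.14, 0.002, 2.687]
contact_force: [-1.1, -1.2, 5.1]
finger_gap: 0.0246
```

jog_arm --commands '[[[0, 0, -30, 0, 1], [0, 0, -80, 0, 1], [0, 0, -133, 0, 1], [-13, -50, -133, 0, 1], [-27, -106, -133, 0, 1], [-41, -162, -133, 0, 1], [-54, -215, -133, 0, 1], [-54, -215, -133, 0, 1]]]'

```text
time: 5.12
position: [0.513, 0.088, 0.2345]
orientation: [-3.14, 0.001, 2.678]
contact_force: [-0.2, -0.2, -2.3]
finger_gap: 0.0245
```

jog_arm --commands '[[[0, 0, 0, 0, 1], [0, 0, 0, 0, 1]]]'

```text
time: 5.38
position: [0.5128, 0.0889, 0.2341]
orientation: [-3.14, 0.0, 2.68]
contact_force: [0.8, 0.1, -1.8]
finger_gap: 0.0248
```

Run:
```python
from h import *
o=monitor.get_obs();print(o['time'],o['qpos'],o['position'],o['orientation'],o['contact_force'],o['finger_gap'])
grab('wrist','w3');grab('scene','s3')
```

```text
5.375 [-0.44207602  0.22717586  0.22270697  1.92101678 -0.05712145  1.00072526
  0.9151989 ] [0.51279696 0.08892395 0.23405619] [-3.13955624e+00  1.74483589e-04  2.67999781e+00] [ 0.79407727  0.10550231 -1.83686102] 0.024762478230928607
```

View pics/w3.png

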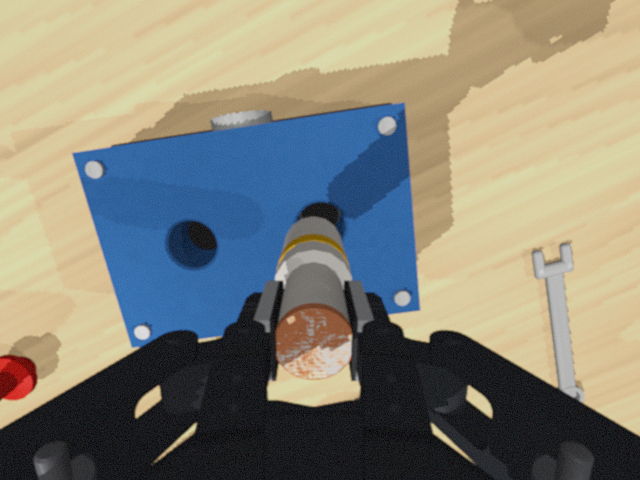

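View pics/s3.png

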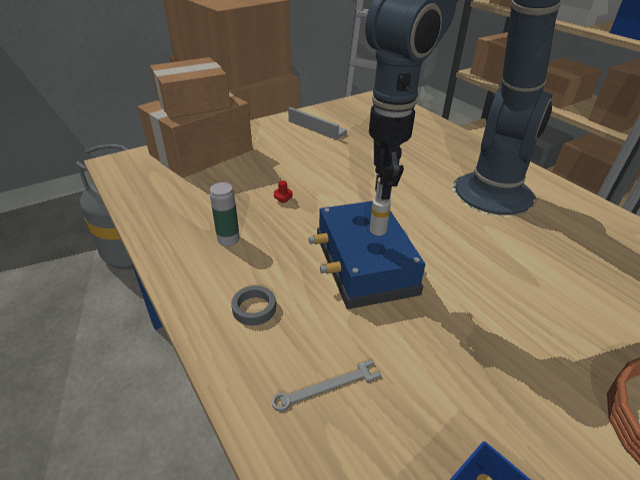

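The wrist view shows the cartridge gripped square, with its copper top at (315,342) and its foot beside well a's mouth at (320,215). Well b is at (191,243). The TCP is about 5 mm short in tool y, so I'll check the numbers.

Run:
```python
from h import *
z=ld('w3');P=pts(z);d=z['d']
box=(P[...,2]>.09)&(d>0)&(d<.5)
hsv=cv2.cvtColor(z['im'],cv2.COLOR_RGB2HSV)
v,u=np.mgrid[:480,:640]
m=(u>265)&(u<365)&(v>210)&(v<390)&(hsv[...,2]>70)&(P[...,2]>.12)
Q=P[m];print(Q.min(0),Q.max(0))
t=m&(P[...,2]>.245)
c,_=cv2.findContours(t.astype(np.uint8),0,1);k=max(c,key=cv2.contourArea)
h=np.median(P[...,2][t]);print(h)
print('top',cv2.fitEllipse(np.array([plane(z,*p[0],h)[:2] for p in k]).astype(np.float32)),cv2.boundingRect(k))
for lo,hi in((.135,.155),(.155,.175),(.175,.2),(.21,.24)):
    k=m&(P[...,2]>lo)&(P[...,2]<hi); q=P[k]; 
    if k.sum()>10: print(lo,k.sum(),cv2.minEnclosingCircle(q[:,:2].astype(np.float32)))
wells('w3')
```

```text
[0.45326694 0.07250969 0.13358924] [0.52885807 0.11990991 0.36186421]
0.25389851773133876
top ((0.5142999291419983, 0.08931397646665573), (0.030136851593852043, 0.03777027502655983), 62.474853515625) (266, 297, 95, 93)
0.135 362 ((0.5067706108093262, 0.09241124987602234), 0.01712988317012787)
0.155 462 ((0.5069591403007507, 0.09238450229167938), 0.017240190878510475)
0.175 875 ((0.5085064768791199, 0.09173731505870819), 0.01778280921280384)
0.21 2026 ((0.5027798414230347, 0.09495975077152252), 0.018885158002376556)
contour 52281.5 [264.028887   219.10450297] ((0.4984360337257385, 0.04758847504854202), (0.23780302703380585, 0.15934085845947266), 71.73332977294922) ell ((0.49230334162712097, 0.04459685832262039), (0.17955002188682556, 0.27825331687927246))
contour 1738.0 [194.27083333 243.46527778] ((0.4821754992008209, 0.0020991768687963486), (0.03834398090839386, 0.03634146600961685), 5.710500240325928) ell ((0.48265311121940613, 0.002190379425883293), (0.03587622940540314, 0.03791475296020508))
height med 0.08925511639473638
```

jog_arm --commands '[[[0, 3, 12, 0, 1], [0, 5.5, 25, 0, 1], [0, 5.5, 35, 0, 1], [0, 5.5, 35, 0, 1], [0, 5.5, 35, 0, 1]]]'

```text
time: 6.1
position: [0.5156, 0.094, 0.1993]
orientation: [-3.14, 0.001, 2.68]
contact_force: [-0.2, 0.5, -1.1]
finger_gap: 0.0246
```

Run:
```python
from h import *
o=monitor.get_obs();print(o['time'],o['position'],o['orientation'],o['contact_force'],o['ft_torque'])
grab('wrist','w4')
```

```text
6.1 [0.51563006 0.09402666 0.19930506] [-3.14008983e+00  7.27307761e-04  2.68024316e+00] [-0.22321553  0.46788277 -1.07873522] [-0.05359484  0.0171431   0.00997207]
```

View pics/w4.png

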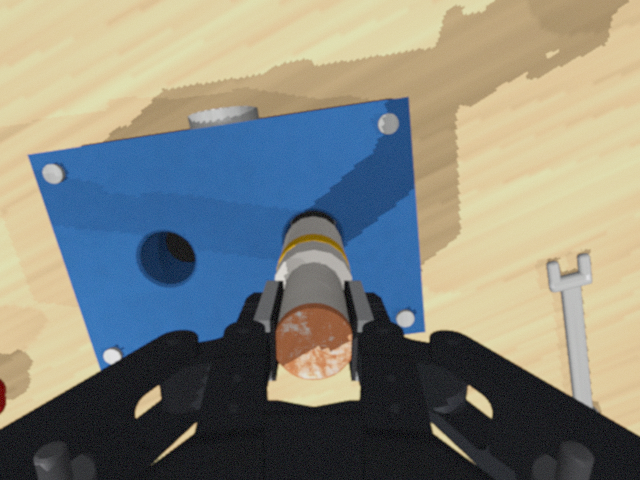

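The cartridge foot sits over well a's mouth at (313,225), evenly between the left and right rims. I'll enter gently.

jog_arm --commands '[[[0, 0, 4, 0, 1], [0, 0, 8, 0, 1], [0, 0, 12, 0, 1], [0, 0, 15, 0, 1], [0, 0, 15, 0, 1]]]'

```text
time: 6.78
position: [0.5155, 0.094, 0.1842]
orientation: [-3.14, 0.001, 2.68]
contact_force: [0.6, 0.3, -1.7]
finger_gap: 0.0247
```

jog_arm --commands '[[[0, 0, 5, 0, 1], [0, 0, 10, 0, 1], [0, 0, 15, 0, 1], [0, 0, 20, 0, 1], [0, 0, 20, 0, 1]]]'

```text
time: 7.4
position: [0.5152, 0.0939, 0.1637]
orientation: [-3.139, -0.0, 2.68]
contact_force: [0.7, -0.9, -2.6]
finger_gap: 0.0245
```

jog_arm --commands '[[[0, 0, 1.5, 0, 1], [0, 0, 3, 0, 1], [0, 0, 4.5, 0, 1], [0, 0, 4.5, 0, 1]]]'

```text
time: 7.9
position: [0.5151, 0.0939, 0.1591]
orientation: [-3.139, -0.0, 2.68]
contact_force: [0.0, 0.5, -1.3]
finger_gap: 0.0239
```

jog_arm --commands '[[[0, 0, 1, 0, 1], [0, 0, 2, 0, 1], [0, 0, 3, 0, 1], [0, 0, 3, 0, 1]]]'

```text
time: 8.4
position: [0.5151, 0.0939, 0.156]
orientation: [-3.139, -0.001, 2.68]
contact_force: [-0.7, -0.2, -2.3]
finger_gap: 0.0246
```

jog_arm --commands '[[[0, 0, 1, 0, 1], [0, 0, 2, 0, 1], [0, 0, 2, 0, 1]]]'

```text
time: 8.78
position: [0.515, 0.0938, 0.1539]
orientation: [-3.139, -0.001, 2.68]
contact_force: [0.6, -0.3, -1.5]
finger_gap: 0.0249
```

jog_arm --commands '[[[0, 0, 1, 0, 1], [0, 0, 2, 0, 1], [0, 0, 2, 0, 1]]]'

```text
time: 9.15
position: [0.5149, 0.0938, 0.1518]
orientation: [-3.139, -0.001, 2.68]
contact_force: [-0.0, 0.6, -2.5]
finger_gap: 0.0243
```

Foot is about 40 mm below the mouth with no contact yet.

jog_arm --commands '[[[0, 0, 1, 0, 1], [0, 0, 2, 0, 1], [0, 0, 2, 0, 1]]]'

```text
time: 9.52
position: [0.5148, 0.0938, 0.1496]
orientation: [-3.138, -0.001, 2.68]
contact_force: [0.9, 0.6, -1.9]
finger_gap: 0.0245
```

jog_arm --commands '[[[0, 0, 1, 0, 1], [0, 0, 2, 0, 1], [0, 0, 2, 0, 1]]]'

```text
time: 9.9
position: [0.5148, 0.0938, 0.1476]
orientation: [-3.138, -0.001, 2.68]
contact_force: [0.6, -0.2, -2.2]
finger_gap: 0.0247
```

jog_arm --commands '[[[0, 0, 1, 0, 1], [0, 0, 2, 0, 1], [0, 0, 2, 0, 1]]]'

```text
time: 10.28
position: [0.5154, 0.0936, 0.1474]
orientation: [-3.139, -0.0, 2.68]
contact_force: [-3.5, -1.5, 11.2]
finger_gap: 0.0248
```

jog_arm --commands '[[[0, 0, 1, 0, 1], [0, 0, 2, 0, 1], [0, 0, 2, 0, 1]]]'

```text
time: 10.65
position: [0.5156, 0.0935, 0.1474]
orientation: [-3.14, -0.0, 2.68]
contact_force: [-4.8, -1.6, 13.7]
finger_gap: 0.0245
```

Well a stands firm at 12 to 16 N with no movement, about 45 mm down, so it looks like the plug. I'll back out and feel well b.

jog_arm --commands '[[[0, 0, -20, 0, 1], [0, 0, -45, 0, 1], [0, 0, -60, 0, 1], [0, 0, -60, 0, 1], [-7, -50, -60, 0, 1], [-13.4, -98.6, -60, 0, 1], [-13.4, -98.6, -60, 0, 1], [-13.4, -98.6, -60, 0, 1]]]'

```text
time: 11.65
position: [0.4835, -0.0003, 0.2069]
orientation: [-3.14, -0.001, 2.68]
contact_force: [0.4, 0.4, -2.2]
finger_gap: 0.0246
```

Run:
```python
from h import *
o=monitor.get_obs();print(o['time'],o['position'],o['orientation'],o['contact_force'],o['ft_torque'])
p=o['position'];y=o['orientation'][2];d=np.array([.4837,-.0008])-p[:2]
print('tool',1e3*(d@[np.cos(y),np.sin(y)]),1e3*(d@[np.sin(y),-np.cos(y)]))
grab('wrist','w5')
```

```text
11.65 [ 4.83485765e-01 -3.07303043e-04  2.06858380e-01] [-3.13955463e+00 -1.43298675e-03  2.67964305e+00] [ 0.40151235  0.42194227 -2.21778118] [ 0.04431305 -0.06619909  0.0420537 ]
tool -0.41137247373438207 -0.3455716235742721
```

View pics/w5.png

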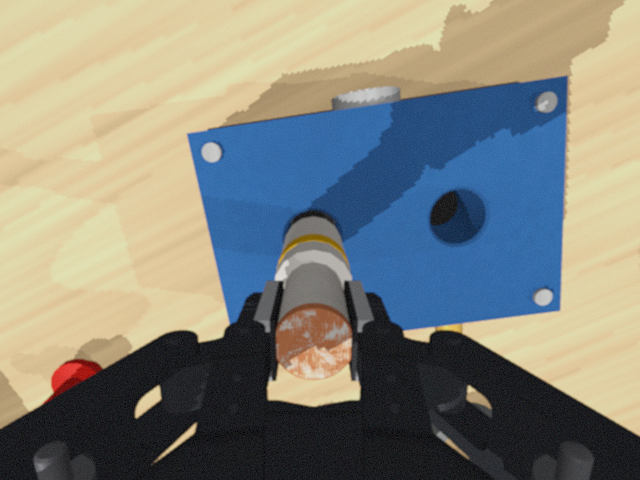

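The cartridge foot now lines up with well b's mouth at (313,225). Well a is open at (458,215). Entering gently.

jog_arm --commands '[[[0, 0, 5, 0, 1], [0, 0, 10, 0, 1], [0, 0, 14, 0, 1], [0, 0, 18, 0, 1], [0, 0, 21, 0, 1], [0, 0, 24, 0, 1], [0, 0, 24, 0, 1]]]'

```text
time: 12.58
position: [0.4836, 0.0, 0.1828]
orientation: [-3.139, -0.001, 2.681]
contact_force: [-0.7, -0.7, -2.7]
finger_gap: 0.0242
```

jog_arm --commands '[[[0, 0, 5, 0, 1], [0, 0, 10, 0, 1], [0, 0, 15, 0, 1], [0, 0, 20, 0, 1], [0, 0, 23, 0, 1], [0, 0, 23, 0, 1]]]'

```text
time: 13.32
position: [0.4835, -0.0001, 0.1594]
orientation: [-3.139, -0.002, 2.681]
contact_force: [0.5, -0.7, -3.5]
finger_gap: 0.0244
```

jog_arm --commands '[[[0, 0, 1, 0, 1], [0, 0, 2, 0, 1], [0, 0, 3, 0, 1], [0, 0, 3, 0, 1]]]'

```text
time: 13.82
position: [0.4835, -0.0001, 0.1564]
orientation: [-3.139, -0.001, 2.681]
contact_force: [0.2, -1.6, -2.1]
finger_gap: 0.0244
```

jog_arm --commands '[[[0, 0, 1, 0, 1], [0, 0, 2, 0, 1], [0, 0, 3, 0, 1], [0, 0, 3, 0, 1]]]'

```text
time: 14.32
position: [0.4835, -0.0001, 0.1533]
orientation: [-3.139, -0.001, 2.681]
contact_force: [1.2, -2.9, -1.5]
finger_gap: 0.0247
```

jog_arm --commands '[[[0, 0, 1, 0, 1], [0, 0, 2, 0, 1], [0, 0, 2, 0, 1]]]'

```text
time: 14.7
position: [0.4837, -0.0002, 0.1515]
orientation: [-3.139, -0.001, 2.681]
contact_force: [-0.3, -1.8, 3.4]
finger_gap: 0.0246
```

jog_arm --commands '[[[0, 0, 1, 0, 1], [0, 0, 2, 0, 1], [0, 0, 2, 0, 1]]]'

```text
time: 15.08
position: [0.4837, -0.0002, 0.1494]
orientation: [-3.139, -0.001, 2.681]
contact_force: [-0.3, -1.1, 3.6]
finger_gap: 0.0243
```

jog_arm --commands '[[[0, 0, 1, 0, 1], [0, 0, 2, 0, 1], [0, 0, 2, 0, 1]]]'

```text
time: 15.45
position: [0.4837, -0.0002, 0.1473]
orientation: [-3.139, -0.001, 2.681]
contact_force: [0.3, -2.2, 2.3]
finger_gap: 0.0247
```

jog_arm --commands '[[[0, 0, 1, 0, 1], [0, 0, 2, 0, 1], [0, 0, 2, 0, 1]]]'

```text
time: 15.82
position: [0.4837, -0.0001, 0.1452]
orientation: [-3.139, -0.001, 2.681]
contact_force: [-0.0, -1.5, 2.4]
finger_gap: 0.0243
```

Well b's disc gives way steadily under about 5 N from the 40 mm depth on, so b is the clear well. Pressing home.

jog_arm --commands '[[[0, 0, 2, 0, 1], [0, 0, 4, 0, 1], [0, 0, 6, 0, 1], [0, 0, 8, 0, 1], [0, 0, 10, 0, 1], [0, 0, 10, 0, 1]]]'

```text
time: 16.58
position: [0.4836, -0.0002, 0.1349]
orientation: [-3.139, -0.001, 2.681]
contact_force: [-0.5, -1.9, 0.2]
finger_gap: 0.0244
```

jog_arm --commands '[[[0, 0, 1, 0, 1], [0, 0, 2, 0, 1], [0, 0, 2, 0, 1]]]'

```text
time: 16.95
position: [0.4837, -0.0002, 0.1328]
orientation: [-3.139, -0.001, 2.681]
contact_force: [0.6, -2.1, 2.7]
finger_gap: 0.0243
```

jog_arm --commands '[[[0, 0, 1, 0, 1], [0, 0, 2, 0, 1], [0, 0, 2, 0, 1]]]'

```text
time: 17.32
position: [0.4841, -0.0003, 0.1323]
orientation: [-3.14, -0.001, 2.68]
contact_force: [-3.6, -1.9, 15.8]
finger_gap: 0.0248
```

jog_arm --commands '[[[0, 0, 0, 0, 0], [0, 0, 0, 0, -1], [0, 0, 0, 0, -1], [0, 0, 0, 0, -1], [0, 0, 0, 0, -1]]]'

```text
time: 17.95
position: [0.484, -0.0002, 0.1321]
orientation: [-3.139, -0.001, 2.681]
contact_force: [0.4, -0.1, 0.2]
finger_gap: 0.0852
```

jog_arm --commands '[[[0, 0, -30, 0, -1], [0, 0, -80, 0, -1], [0, 0, -130, 0, -1], [0, 0, -160, 0, -1], [0, 0, -160, 0, -1]]]'

```text
time: 18.58
position: [0.4856, 0.0, 0.2945]
orientation: [3.14, 0.004, 2.68]
contact_force: [-1.0, -0.2, -0.6]
finger_gap: 0.0855
```

Run:
```python
from h import *
o=monitor.get_obs();print(o['time'],o['position'],o['orientation'],o['contact_force'],o['finger_gap'],o['qpos'])
grab('wrist','w6')
z=ld('w6');P=pts(z)
v,u=np.mgrid[:480,:640]
m=(z['d']>0)&(P[...,2]>.12)&(P[...,2]<.18)&(abs(P[...,0]-.483)<.03)&(abs(P[...,1])<.03)
t=m&(P[...,2]>.145); print('top z',np.median(P[...,2][t]),P[t].mean(0))
s=(z['d']>0)&(P[...,2]>.096)&(P[...,2]<.115)&(abs(P[...,0]-.483)<.03)&(abs(P[...,1])<.03);print('shoulder',np.percentile(P[...,2][s],[50,90]),s.sum())
wells('w6')
```

```text
18.575 [4.85574124e-01 3.53437188e-05 2.94532894e-01] [3.14023473 0.00358878 2.68042896] [-0.95787092 -0.17895055 -0.62290369] 0.0855330222642527 [-0.3402631   0.1049434   0.27704041  1.91932855 -0.03117372  1.11769888
  1.05850708]
top z 0.1521810391105255 [0.48218876 0.00088314 0.15213938]
shoulder [0.10512625 0.10694177] 473
contour 45238.5 [367.23820483 192.34982739] ((0.4981844425201416, 0.04738077521324158), (0.23782458901405334, 0.1587885320186615), 71.71284484863281) ell ((0.4977789521217346, 0.047551389783620834), (0.1817362755537033, 0.2883409261703491))
contour 1994.5 [310.28476821 214.09271523] ((0.488313227891922, -0.0019265934824943542), (0.041181474924087524, 0.05303933098912239), 71.13304138183594) ell ((0.4875096082687378, -0.0023885199334472418), (0.04077913239598274, 0.053723275661468506))
contour 1342.0 [418.95762712 193.00847458] ((0.5132570266723633, 0.09358656406402588), (0.03721364960074425, 0.03757615387439728), 21.113075256347656) ell ((0.5130738019943237, 0.09379628300666809), (0.03688155859708786, 0.03791794553399086))
height med 0.08920195260707287
```

View pics/w6.png

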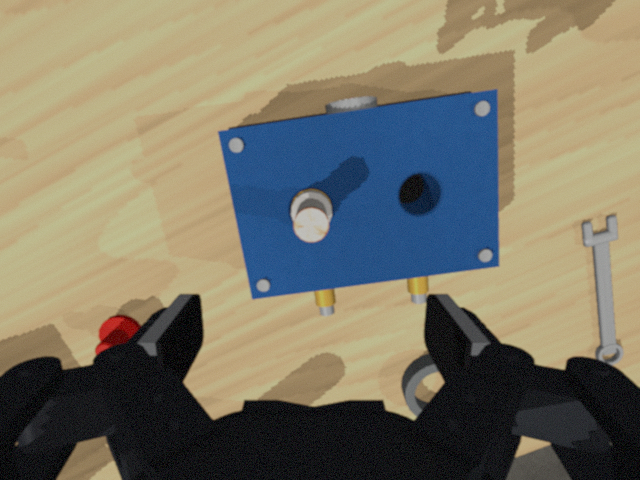

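The cartridge stands in well b at (312,220). Its top is at 0.152 m (home is 0.153) and its shoulder at 0.105 m, so it is home. Now the cap.

jog_arm --commands '[[[-33, -46, 0, 0, -1], [-67, -93, 0, 0, -1], [-101, -140, 0, 0, -1], [-135, -187, 0, 0, -1], [-168, -233, 0, 0, -1], [-168, -233, 0, 0, -1], [-168, -233, 0, 0, -1]]]'

```text
time: 19.5
position: [0.5307, -0.2824, 0.291]
orientation: [-3.141, -0.003, 2.681]
contact_force: [0.7, -0.6, -0.4]
finger_gap: 0.0852
```

Run:
```python
from h import *
o=monitor.get_obs();print(o['time'],o['position'],o['orientation'],o['contact_force'],o['finger_gap'],o['qpos'])
grab('wrist','w7')
z=ld('w7');P=pts(z);hsv=cv2.cvtColor(z['im'],cv2.COLOR_RGB2HSV)
red=((hsv[...,0]<8)|(hsv[...,0]>172))&(hsv[...,1]>150)&(hsv[...,2]>50)&(z['d']>0)
for lo,hi,h in((.05,.065,.058),(.018,.03,.024)):
    m=red&(P[...,2]>lo)&(P[...,2]<hi)
    c,_=cv2.findContours(m.astype(np.uint8),0,1);k=max(c,key=cv2.contourArea)
    e=cv2.fitEllipse(np.array([plane(z,*p[0],h)[:2] for p in k]).astype(np.float32))
    print(h,np.median(P[...,2][m]),e,cv2.minEnclosingCircle(P[m][:,:2].astype(np.float32)))
```

```text
19.5 [ 0.53067891 -0.28238081  0.29103416] [-3.14093127 -0.00326187  2.68062657] [ 0.72448173 -0.64031498 -0.36791703] 0.08519044524331795 [ 0.062559    0.32841462  0.4656831   1.67901615 -0.15675978  1.17469745
  1.67777758]
0.058 0.05695007212228009 ((0.5302767753601074, -0.2819596529006958), (0.02259586751461029, 0.023846926167607307), 65.93732452392578) ((0.5309472680091858, -0.282355934381485), 0.012080037035048008)
0.024 0.024065677090428367 ((0.5304823517799377, -0.28223809599876404), (0.04937908798456192, 0.049847546964883804), 57.04682159423828) ((0.5305649638175964, -0.2823476791381836), 0.025602495297789574)
```

View pics/w7.png

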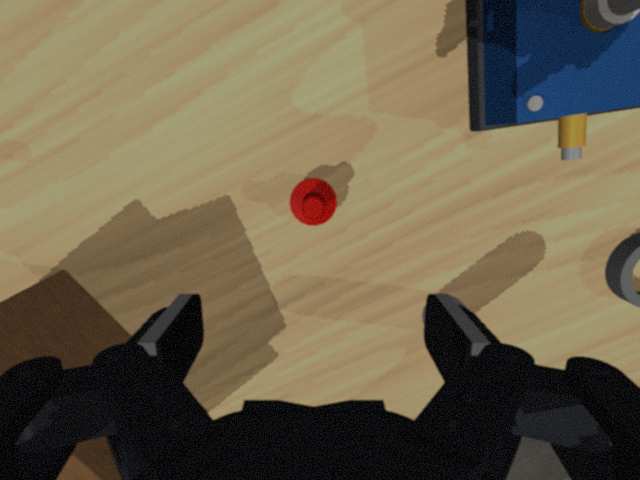

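Run:
```python
from h import *
z=ld('top0');P=pts(z)
m=(z['d']>0)&(P[...,2]>.03)&(P[...,2]<.3)&(P[...,1]<-.1)
n,l,s,c=cv2.connectedComponentsWithStats(m.astype(np.uint8))
for i in range(1,n):
    if s[i,4]>80:
        Q=P[l==i]; print(s[i],Q.min(0),Q.max(0)); k=Q[:,2]>Q[:,2].max()-.02; print(Q[k].mean(0))
```

```text
[ 418  141   42   42 1219] [ 0.70085341 -0.22859087  0.03004356] [ 0.75354588 -0.17662267  0.15423862]
[ 0.72707846 -0.20250673  0.14768555]
[ 607  161   33  145 2619] [ 0.47220844 -0.59171012  0.03001766] [ 0.72668256 -0.53578742  0.13531021]
[ 0.70609319 -0.5411798   0.12272923]
[468 267  17  13 175] [ 0.51822369 -0.29700483  0.03015546] [ 0.54078256 -0.27237822  0.06084881]
[ 0.529576   -0.28267138  0.05556798]
[594 438  46  25 552] [ 0.18717976 -0.58863483  0.03006324] [ 0.22646908 -0.50447811  0.05521522]
[ 0.20655918 -0.54153385  0.04756272]
```

The cap is centred under the tool at (313,203). The can is 200 mm away, so the way down is clear.

jog_arm --commands '[[[0, 0, 55, 0, -1], [0, 0, 110, 0, -1], [0, 0, 165, 0, -1], [0, 0, 215, 0, -1], [0, 0, 246, 0, -1], [0, 0, 246, 0, -1], [0, 0, 246, 0, -1]]]'

```text
time: 20.42
position: [0.5315, -0.2809, 0.0468]
orientation: [3.141, -0.001, 2.684]
contact_force: [-0.1, 0.4, -0.1]
finger_gap: 0.0854
```

jog_arm --commands '[[[0, 0, 0, 0, 1], [0, 0, 0, 0, 1], [0, 0, 0, 0, 1], [0, 0, 0, 0, 1], [0, 0, 0, 0, 1], [0, 0, 0, 0, 1]]]' --newtons 60

```text
time: 21.18
position: [0.5319, -0.2811, 0.0473]
orientation: [3.141, 0.0, 2.684]
contact_force: [0.1, 1.0, 4.5]
finger_gap: 0.0224
```

jog_arm --commands '[[[0, 0, -40, 0, 1], [0, 0, -95, 0, 1], [0, 0, -150, 0, 1], [0, 0, -195, 0, 1], [0, 0, -195, 0, 1], [26, 47, -195, 0, 1], [52, 94, -195, 0, 1], [78, 141, -195, 0, 1]]]'

```text
time: 22.18
position: [0.523, -0.1183, 0.2406]
orientation: [-3.141, -0.003, 2.683]
contact_force: [0.2, 1.1, -0.8]
finger_gap: 0.0221
```

```bash
cat >> h.py <<'E'
def togo(x,y):
    o=monitor.get_obs();print(o['time'],o['position'],o['orientation'],o['contact_force'],o['finger_gap'])
    p=o['position'];w=o['orientation'][2];d=np.array([x,y])-p[:2]
    print('tool mm',1e3*(d@[np.cos(w),np.sin(w)]),1e3*(d@[np.sin(w),-np.cos(w)]))
E
python3 -c "
from h import *
togo(.5146,.0945)"
```

```text
22.175 [ 0.52300548 -0.11829203  0.24058422] [-3.14102751e+00 -2.56356252e-03  2.68325470e+00] [ 0.18972887  1.12121869 -0.78902829] 0.022108581329808086
tool mm 101.68952742398163 187.1105040302554
```

jog_arm --commands '[[[26, 47, 0, 0, 1], [52, 95, 0, 0, 1], [78, 143, 0, 0, 1], [101.7, 187, 0, 0, 1], [101.7, 187, 0, 0, 1], [101.7, 187, 0, 0, 1]]]'

```text
time: 22.92
position: [0.5139, 0.0936, 0.2395]
orientation: [-3.139, -0.004, 2.683]
contact_force: [-0.6, -0.4, -0.7]
finger_gap: 0.0219
```

```bash
python3 -c "
from h import *
togo(.5146,.0945)
grab('wrist','w8');wells('w8')"
```

```text
22.925 [0.51386572 0.09357193 0.2394876 ] [-3.13865833 -0.00393879  2.68293059] [-0.58135646 -0.37206294 -0.66154986] 0.02194746708395442
tool mm -0.24748604540909397 1.1572544590632592
contour 49379.0 [260.85376532 218.50525394] ((0.4982193410396576, 0.04764582961797714), (0.23779429495334625, 0.1589130461215973), 71.74756622314453) ell ((0.4928451180458069, 0.04425952211022377), (0.18210873007774353, 0.27542921900749207))
contour 3793.0 [172.63084112 255.80841121] ((0.48639822006225586, -0.016360945999622345), (0.03985757380723953, 0.07533486187458038), 13.147567749023438) ell ((0.4861879050731659, -0.015586826018989086), (0.03999856114387512, 0.08205843716859818))
height med 0.08925800793894309
```

View pics/w8.png

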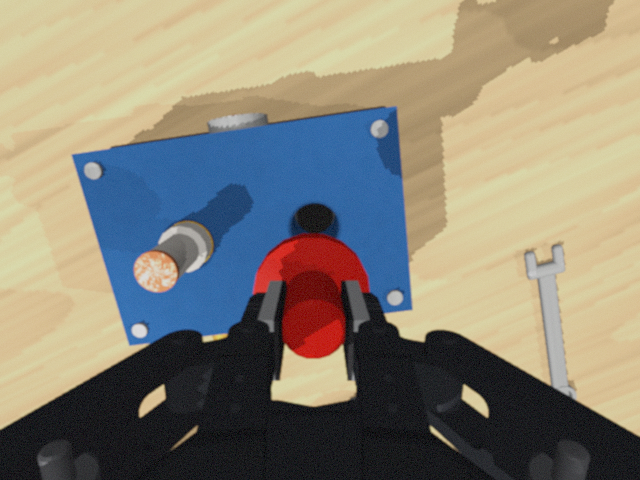

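The cap is held square with well a straight below it at (315,218). The cartridge is still home at (170,258). Lowering.

jog_arm --commands '[[[0, 1, 40, 0, 1], [0, 1, 75, 0, 1], [0, 1, 92, 0, 1], [0, 1, 97, 0, 1], [0, 1, 97, 0, 1], [0, 1, 97, 0, 1]]]'

```text
time: 23.72
position: [0.5151, 0.0937, 0.1439]
orientation: [-3.141, -0.002, 2.681]
contact_force: [-0.0, -0.4, -0.2]
finger_gap: 0.0221
```

```bash
python3 -c "
from h import *
togo(.5146,.0945)"
```

```text
23.725 [0.51506012 0.0937303  0.14392162] [-3.14072350e+00 -1.76975857e-03  2.68105820e+00] [-0.00625437 -0.36739486 -0.23835444] 0.02210093356509654
tool mm 0.7542572453591708 0.4850248775987981
```

jog_arm --commands '[[[0.7, 0.5, 4, 0, 1], [0.7, 0.5, 8, 0, 1], [0.7, 0.5, 12, 0, 1], [0.7, 0.5, 16, 0, 1], [0.7, 0.5, 20, 0, 1], [0.7, 0.5, 20, 0, 1]]]'

```text
time: 24.48
position: [0.5143, 0.0944, 0.1235]
orientation: [-3.14, -0.002, 2.681]
contact_force: [0.3, -0.4, -1.3]
finger_gap: 0.0221
```

jog_arm --commands '[[[0, 0, 1, 0, 1], [0, 0, 2, 0, 1], [0, 0, 3, 0, 1], [0, 0, 3, 0, 1]]]'

```text
time: 24.98
position: [0.5145, 0.0943, 0.1217]
orientation: [-3.141, -0.002, 2.681]
contact_force: [-2.8, -1.1, 7.8]
finger_gap: 0.0222
```

jog_arm --commands '[[[0, 0, 1, 0, 1], [0, 0, 2, 0, 1], [0, 0, 2, 0, 1]]]'

```text
time: 25.35
position: [0.5145, 0.0942, 0.1215]
orientation: [-3.141, -0.003, 2.68]
contact_force: [-6.3, -1.3, 14.0]
finger_gap: 0.0224
```

jog_arm --commands '[[[0, 0, 0, 0, 0], [0, 0, 0, 0, -1], [0, 0, 0, 0, -1], [0, 0, 0, 0, -1], [0, 0, 0, 0, -1]]]'

```text
time: 25.98
position: [0.5145, 0.0942, 0.1214]
orientation: [-3.141, -0.003, 2.68]
contact_force: [0.0, 0.3, 0.1]
finger_gap: 0.0853
```

jog_arm --commands '[[[0, 0, -30, 0, -1], [0, 0, -80, 0, -1], [0, 0, -130, 0, -1], [0, 0, -170, 0, -1], [0, 0, -170, 0, -1], [0, 0, -170, 0, -1]]]'

```text
time: 26.72
position: [0.5144, 0.094, 0.2907]
orientation: [-3.14, -0.004, 2.681]
contact_force: [0.0, -1.0, -0.0]
finger_gap: 0.0854
```

Run:
```python
from h import *
togo(.5146,.0945)
grab('wrist','w9');grab('scene','s9')
z=ld('w9');P=pts(z);hsv=cv2.cvtColor(z['im'],cv2.COLOR_RGB2HSV)
red=((hsv[...,0]<8)|(hsv[...,0]>172))&(hsv[...,1]>150)&(hsv[...,2]>50)&(z['d']>0)&(abs(P[...,1]-.095)<.04)&(abs(P[...,0]-.514)<.04)
for lo,hi in((.09,.108),(.12,.15)):
    m=red&(P[...,2]>lo)&(P[...,2]<hi);print(m.sum(),np.median(P[...,2][m]),np.percentile(P[...,2][m],[10,90]),cv2.minEnclosingCircle(P[m][:,:2].astype(np.float32)))
# flange plane fit
m=red&(P[...,2]>.09)&(P[...,2]<.108);Q=P[m];A=np.c_[Q[:,:2]-Q[:,:2].mean(0),np.ones(len(Q))];print('tilt',np.linalg.lstsq(A,Q[:,2],rcond=None)[0])
t=(z['d']>0)&(P[...,2]>.145)&(P[...,2]<.18)&(abs(P[...,0]-.483)<.03)&(abs(P[...,1])<.03);print('cart top',np.median(P[...,2][t]))
```

```text
26.725 [0.5144111  0.09395416 0.29070337] [-3.14047663 -0.00403615  2.68057442] [ 0.04723344 -1.03714374 -0.01464608] 0.08537937085558894
tool mm 0.07363931053506949 0.5728906060073429
1772 0.09803835915507594 [0.09692108 0.09934173] ((0.5142121911048889, 0.09432671219110489), 0.025829536840319633)
724 0.13089899739794647 [0.12901662 0.13196872] ((0.5143954157829285, 0.09451781958341599), 0.012140754610300064)
tilt [-0.00448799  0.00480973  0.09816307]
cart top 0.15221408357364974
```

View pics/w9.png

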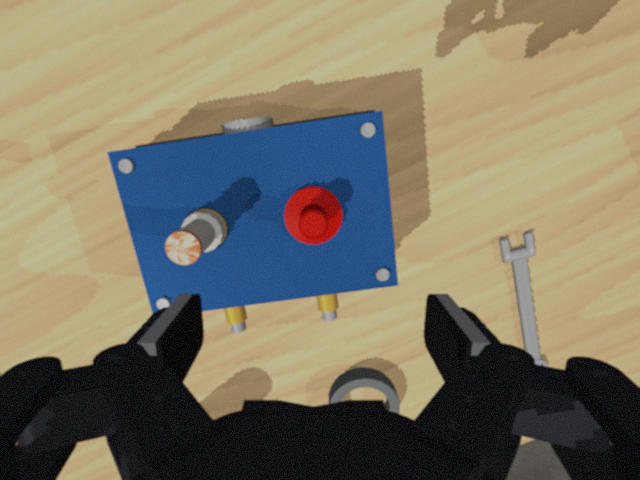

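View pics/s9.png

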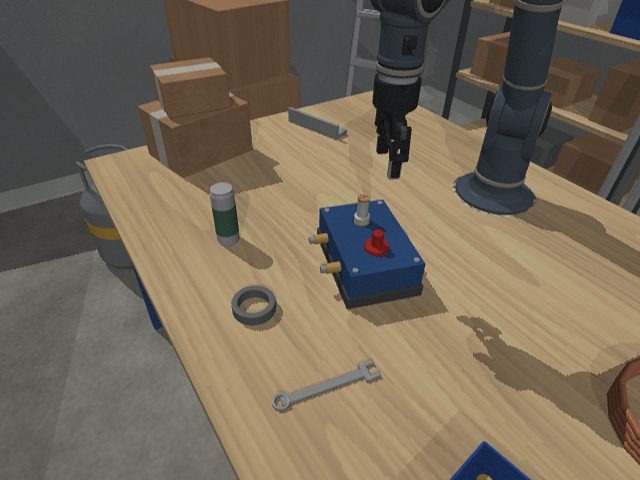

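The cap sits flat in well a at (313,215): flange top at 0.098 m, level to about 0.3°. The cartridge is home in well b at (190,240), and the bystanders look untouched. Handing in.

```bash
python3 -c "
from h import *
print(bot.finish_job())"
```

```text
the job is handed in; nothing more can be done
None
```

The cartridge is home in well b, the clear one, and the red cap is fully down on well a, which holds the old plug. I handed the job in at about 27 s.

- **Feeling the wells:** In well a the cartridge met something firm about 45 mm down, which did not move under roughly 12–16 N. In well b the disc at about 40 mm gave way under roughly 5 N.
- **Cartridge:** I pressed it down well b until it stopped on the floor at about 16 N. Its top then measured 0.152 m, against 0.153 m expected. The camera read the station top about 0.8 mm low as well, so this fits fully home.
- **Cap:** I pushed it onto well a until it stopped at about 14 N. Its flange top measured 0.098 m and level, so it is seated on the station's top.
- **At the end:** The gripper was open and clear of everything. The spray can, tape roll and wrench look untouched in the last pictures; I did not re-measure them.
- **Disagreement:** The scene camera put positions 3–5 mm off the other two cameras. I worked from the wrist camera, and both parts went into their wells without sideways force.

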